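# Swap the putty syringe in the bench holder

## Robot

A 6-joint arm with a two-finger parallel gripper is mounted at the origin on the work surface. World frame = base frame: x ahead of the robot, y to its left, z up, the work surface at z = 0. Lengths are in m, angles in rad, forces in N, time in s.
With the tool pointing down it reaches from about 0.325 to 0.9 m from the base axis. Payload 6.1 kg.
Tool frame: the origin (TCP) lies between the finger pads; the fingertips stand 8 mm ahead of it and the grasp point (between the pads) lies 11 mm behind it; z points along the fingers, y is the direction in which the jaws open and shut (so a half turn about z gives the same grasp; the last joint's range is limited). The gripper opens to 85 mm and grips with 20 to 120 N. Pads are 22 mm wide; open, the fingers measure 114 mm over their backs; the gripper's body (76 mm by 85 mm) begins 54 mm behind the grasp point. The pads swing forward as they close: fully open they stand 13 mm farther back than shut.
Start: joints at [1.196, 0.22, 1.526, -0, 1.395, -0.126], TCP at [0.154, 0.606, 0.239] pointing down, gripper open.
Joint ranges: [-2.98, 2.98], [-0.91, 2.08], [0.09, 2.57], [-1.24, 4.39], [0.2, 2.65], [-2.68, 2.68]. Speed limits (rad/s): [2.57, 2.57, 3.01, 3.14, 3.14, 3.14].

## Interface

Orientations are given as a rotation vector (axis times angle).
In Python, from station import get_obs, eyes, ticket gives the robot as it stands. The module is installed in compiled form; this text tells all that it offers.
- The arm moves only by the shell command python3 -m crank 'ROWS' [FORCE]. ROWS is JSON, one flat list of numbers, 7 for each row, row after row: the turn, a rotation vector about the tool's x, y, z in rad, then the shift along the tool's x, y, z in cm, then the gripper command: -1 is fully open, 1 is shut, values between are in proportion. In form: [wx, wy, wz, dx, dy, dz, hand, wx, wy, wz, dx, dy, dz, hand, ...]. A call has 1 to 12 rows; each row shifts and turns the commanded pose from where the row before left it, along the tool's axes as they then stand; what a row does not reach is not made up. A row lasts 1/8 s, in which the tool goes at most 62.5 mm and 10.7 degrees, less where a joint would pass 70% of its speed; a pose out of reach is approached as far as the arm can. A call is refused whole if a number of a shift passes 6.25 or a number of a turn 0.188, either way. A call with a gripper value outside its range is refused whole. The fingers move at their own pace and stop on an object; FORCE is the grip in N (left out, the last holds). Time passes only in rows, so rows that do not move let the fingers close. It gives the time, the measured TCP pose, the force and the opening at its end, in the units of the state.
- get_obs(): the state, without advancing time (a new reading comes with each control period).
- eyes.get_image(name): name is "scene" or "side" or "wrist"; returns a dict with "img" (480x640x3 uint8, blue, green, red), "fx", "fy", "cx", "cy" (pixels), "world_to_cam" (4x4, takes a point from world to camera coordinates); the wrist camera has in their place "mount" (4x4, takes a point from camera to tool coordinates, whose origin is the TCP and whose axes are the flange's). Camera axes: x right, y down, z forward; pixel columns grow to the right and rows downward; lengths in m; the calibration is good to about 2 mm. A picture is of the moment at which its call begins: read the wrist's pose just before it. There is no depth.
- ticket.finish_job(): hands the job in, once; it reports no verdict.
The state is a dict: "time_s": time; "joint_positions": joint angles; "dq": joint speeds; "joint_torque": joint torques, N m; "tool_pos": TCP position; "tool_rot": TCP orientation; "wrist_force": force on the tool from outside, world axes, zero at the start; "wrist_torque": the same for the moment, N m; "gripper_width": opening from 0.0 (shut) to 1.0 (fully open).
Only numpy, scipy, OpenCV 4.12 (cv2) and the standard library are available. Lean on these libraries where they do the work, as an engineer would, in place of code of your own. Each camera call takes 0.05 s, during which the arm holds its last target. There are 200 camera calls.

## Task

On the modelling bench, slide the spent putty syringe sideways out of the bench holder and put it in the cardboard tray. Then take the full syringe, the one with its plunger drawn out, from the wooden stand and slide it sideways into the holder's slot until it is fully home, upright, its flange resting on the slotted plate under the keeper lips. Keep the full syringe upright and do not disturb the used syringe in the stand, the dropper bottle, the paint jar or the model; let go of everything at the end.

Things in the scene. Friction and masses are not known exactly. Their poses are not given: they have to be found in the camera images.
- holder: fixed metal holder, nothing on it higher than 137 mm: base 120 x 100 x 12 mm, column behind, and a level plate 6 mm thick, top 120 mm above the bench, 84 mm wide, with a slot for a syringe barrel open to the holder's -x side. Keeper lips lie over the plate beside the slot. Origin on the bench under the axis of a seated barrel; x runs along the slot from the mouth inwards, z up
- holder_seat (a point): point on the seated barrel's axis, level with the plate's top, axes as the holder's; the flange's underside centre is here when home. Slot 24.5 mm wide, from x = -35 mm (lead-in prongs reach x = -55 mm) to its end at +11 mm, where the barrel stops
- holder_lip (a point): front edge of the keeper lips, over the slot's middle line, 22 mm before the seat and at the height of the lips' underside, 9 mm above the plate: the 4 mm flange slides in between. Groove 46 mm wide; lips 5 mm thick (tops 134 mm above the bench), gap between them 24.5 mm
- spent: white plastic syringe, nozzle cap down: barrel 22 mm diameter (foot 20 mm), then a flange 38 mm diameter, 75 to 79 mm above the foot, then a grey plunger stem of 14 mm and a grey cylindrical thumb cap, 20 mm diameter and 20 mm tall, to grip. Plunger rigid. Origin at the foot's centre, z up the barrel. Spent: plunger pushed in, starts seated in the holder, foot 45 mm above the bench; 30 g
- spent_cap (a point): centre of the spent syringe's thumb cap, 114 mm above its foot (cap from 104 to 124 mm)
- spent_mid (a point): point on the spent syringe's axis, 62 mm above its foot, half its height
- full: white plastic syringe, nozzle cap down: barrel 22 mm diameter (foot 20 mm), then a flange 38 mm diameter, 75 to 79 mm above the foot, then a grey plunger stem of 14 mm and a grey cylindrical thumb cap, 20 mm diameter and 20 mm tall, to grip. Plunger rigid. Origin at the foot's centre, z up the barrel. Full: plunger drawn out, starts in an end hole of the stand, foot 10 mm above the bench; 55 g
- full_cap (a point): centre of the full syringe's thumb cap, 154 mm above its foot (cap from 144 to 164 mm)
- full_flange (a point): centre of the full syringe's flange underside, 75 mm above its foot
- stand: wooden block 176 x 56 x 45 mm, fixed, with three square holes of 25 mm in a row along its x axis (60 mm apart, floors 10 mm above the bench); the full syringe stands in one end hole, the used one in the other, the middle is empty. Origin at the centre of its underside
- tray: open cardboard tray 170 (x) x 120 (y) x 50 mm high, walls and floor about 4 mm, fixed, empty at the start. Origin at the centre of its underside
- used: bystander: a syringe of the spent one's shape and size (thumb cap 104 to 124 mm above its foot) standing in the other end hole of the stand; leave it. Origin at its foot
- dropper: bystander: black dropper bottle, 28 mm diameter and 75 mm tall, standing loose in front of the holder's mouth, 135 to 155 mm from the seat. Origin at the centre of its underside
- jar: bystander: grey paint jar, 42 mm diameter and 50 mm tall, loose on the bench. Origin at the centre of its underside
- model: bystander: grey four-legged model on a black round foot of 60 mm diameter, 129 mm tall, 62 mm across, loose on the bench. Origin at the centre of its underside
Things that resemble listed ones, but are neither listed nor needed, are in the scene too. Of the things like the tray, leave any that is black; of the rest the larger one is meant. What is shaped like the full but purple is not meant.

How it is judged:
By the outcome, as a careful person would: the job done as asked, in the order asked, and still so for the second after the job is handed in, with the robot touching nothing.
It also fails if it takes over 69 s, if anything falls off the work surface, if the arm or the gripper's body presses on something with over 40 N, if the wrist force passes 120 N, or if a joint passes its speed limit or range.

## Working session

There is one attempt and no reset: what is moved stays moved. The work goes in short steps, Python scripts to look and compute and a shell command to move; the robot and the scene stay as the last step left them, time stands still between calls to the robot, and variables do not carry over. Pictures are saved under pics/ and viewed, about 8 in all and at most 12, crops included, and the job is handed in when it is done.

```bash
mkdir -p pics; cat > h.py <<'E'
import numpy as np, cv2
from station import get_obs, eyes, ticket
from scipy.spatial.transform import Rotation as R
def cam(n):
    o=get_obs(); d=eyes.get_image(n)
    K=np.array([[d['fx'],0,d['cx']],[0,d['fy'],d['cy']],[0,0,1]])
    if 'mount' in d:
        T=np.eye(4);T[:3,:3]=R.from_rotvec(o['tool_rot']).as_matrix();T[:3,3]=o['tool_pos']
        W=np.linalg.inv(T@np.array(d['mount']))
    else: W=np.array(d['world_to_cam'])
    return d['img'],K,W
def ray(K,W,u,v):
    d=W[:3,:3].T@np.linalg.inv(K)@[u,v,1.]; return -W[:3,:3].T@W[:3,3],d/np.linalg.norm(d)
def onz(K,W,u,v,z):
    c,d=ray(K,W,u,v); return c+d*(z-c[2])/d[2]
def proj(K,W,p):
    q=K@(W[:3,:3]@np.array(p)+W[:3,3]); return q[:2]/q[2]
def cross(rays):
    A=0;b=0
    for c,d in rays:
        P=np.eye(3)-np.outer(d,d);A=A+P;b=b+P@c
    x=np.linalg.solve(A,b);return x,[np.linalg.norm((np.eye(3)-np.outer(d,d))@(x-c)) for c,d in rays]
E
python3 - <<'E'
from h import *
for n in('scene','side','wrist'):
    i,K,W=cam(n);cv2.imwrite(f'pics/{n}0.png',i);np.savez(f'pics/{n}0.npz',K=K,W=W);print(n,K[0,0],ray(K,W,320,240))
o=get_obs();print(o)
E
```

```text
scene 514.8748224131327 (array([ 1.18060614, -0.55996061,  1.02534433]), array([-0.5743889 ,  0.43513972, -0.69334754]))
side 544.8802303063137 (array([-0.04008226, -0.71123569,  0.78788134]), array([ 0.41542147,  0.67968662, -0.60452552]))
wrist 381.48418795896686 (array([0.08351031, 0.62425893, 0.37262734]), array([ 0.26222756, -0.0845619 , -0.96129391]))
{'time_s': 0.15, 'joint_positions': array([ 1.19589622e+00,  2.21060242e-01,  1.52734405e+00, -3.43762026e-05,
        1.39474219e+00, -1.26124231e-01]), 'dq': array([ 0.00086376, -0.00239341, -0.00383703, -0.00089685, -0.00074255,
        0.00030359]), 'joint_torque': array([ 5.05090538e-04, -4.97480786e+01, -3.89906645e+01, -2.45810879e-04,
        7.05257917e-03, -2.94187757e-06]), 'tool_pos': array([0.15374305, 0.60531415, 0.23844336]), 'tool_rot': array([-3.89716047e-01, -3.11697065e+00,  2.37746766e-03]), 'wrist_force': array([-0.76392505, -0.02482498, -0.55284495]), 'wrist_torque': array([ 0.02067118, -0.02745039, -0.00543513]), 'gripper_width': 0.9988571841337285}
```

View pics/scene0.png

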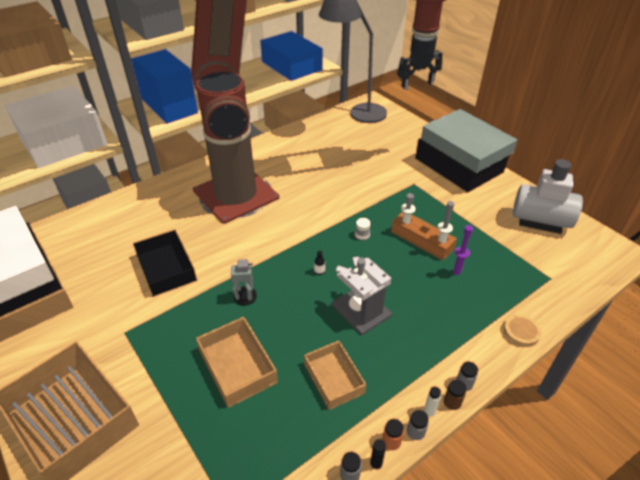

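View pics/side0.png

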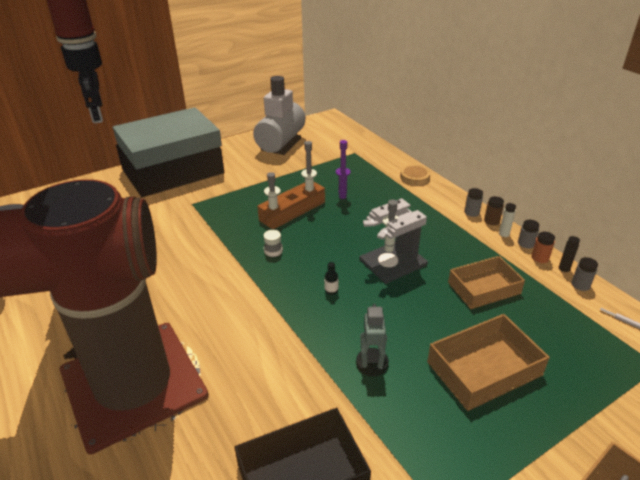

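Scene: holder at (362,285) with the spent syringe, and the stand at (423,235) with the used syringe at its left end (408,205) and the full one, with the long stem, at its right end (446,215).

- **Could be taken for the full syringe:** the used one (408,205), and the purple one (463,250). I choose (446,215).
- **Trays:** large cardboard (236,362), small cardboard (334,375), black (165,262), and rod box (65,410) off the mat. I choose (236,362).
- **Side view:** full at (309,165), used at (272,190), holder at (400,235), dropper at (331,280), big tray at (488,360).

Next is one close crop mosaic.

```bash
python3 - <<'E'
from h import *
s=cv2.imread('pics/scene0.png');d=cv2.imread('pics/side0.png')
def c(i,x,y,w=100,h=75): return cv2.resize(i[y:y+h,x:x+w],(400,300),interpolation=cv2.INTER_CUBIC)
m=np.vstack([np.hstack([c(s,380,185),c(s,315,250)]),np.hstack([c(d,250,137),c(d,345,190,)])])
cv2.imwrite('pics/m0.png',m)
E
```

```text
(no output)
```

View pics/m0.png

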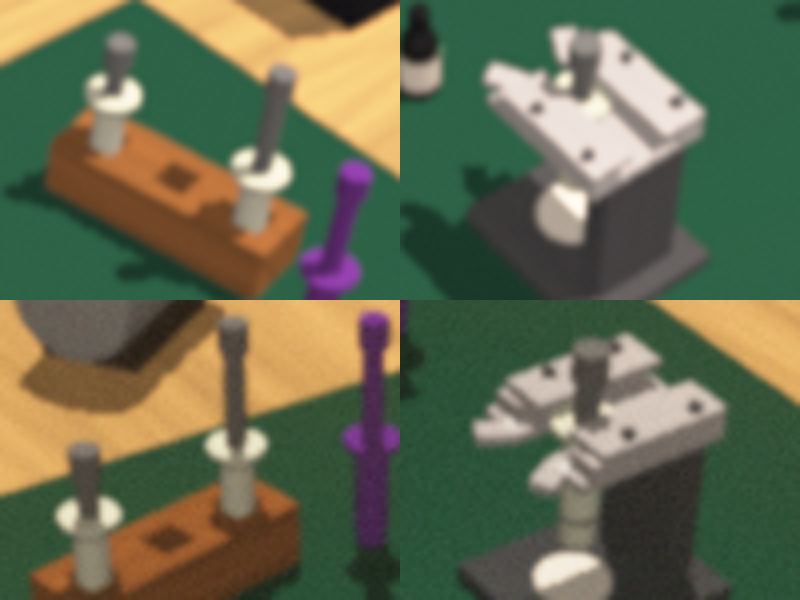

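The crops confirm the full syringe (long stem, top centre at scene (450.8,203), side (308,142)) against the used one with its short stem. The spent one's cap top is at scene (361.5,259.5), side (392.5,202), and the mouth opens towards the dropper.

```bash
python3 - <<'E'
from h import *
L=lambda n:(lambda z:(z['K'],z['W']))(np.load(f'pics/{n}0.npz'))
s=L('scene');d=L('side')
P={'full':((450.7,203.2),(308.2,142.5),.174),'spent':((361.5,259.5),(392.5,202),.169),'used':((410.2,195.5),(271.2,174.5),.134),
'dropper':((321,252),(331,264),.075),'jar':((363,222),(272,236),.05),'modelfoot':((245,297),(373,362),.0)}
for k,(a,b,z) in P.items():
    print(k,cross([ray(*s,*a),ray(*d,*b)]),onz(*s,*a,z)[:2],onz(*d,*b,z)[:2])
for n,i,c,lst in(('scene',cv2.imread('pics/scene0.png'),s,((180,310,290,420),)),('side',cv2.imread('pics/side0.png'),d,((415,310,560,410),))):
    x0,y0,x1,y1=lst[0];hsv=cv2.cvtColor(i,cv2.COLOR_BGR2HSV)[y0:y1,x0:x1]
    m=cv2.inRange(hsv,(5,80,60),(25,255,255));cs=max(cv2.findContours(m,0,2)[0],key=cv2.contourArea)
    q=cv2.approxPolyDP(cs,5,True)[:,0]+[x0,y0]
    for p in q: print(n,p,onz(*c,*map(float,p),.05)[:2].round(3),onz(*c,*map(float,p),0)[:2].round(3))
E
```

```text
full (array([0.566978  , 0.32875184, 0.17200849]), [np.float64(0.0011135008978601488), np.float64(0.0011135008978600414)]) [0.56927935 0.32512707] [0.56561349 0.32749966]
spent (array([0.58062109, 0.01454249, 0.16849434]), [np.float64(0.0004253164261933866), np.float64(0.0004253164261933527)]) [0.58069186 0.01469919] [0.57993189 0.01331765]
used (array([0.44924213, 0.30507355, 0.13215941]), [np.float64(0.00032012229627847836), np.float64(0.00032012229627846037)]) [0.45102126 0.30286166] [0.44797963 0.30279236]
dropper (array([0.42809215, 0.01324805, 0.07136833]), [np.float64(0.0002917894295196121), np.float64(0.00029178942951955966)]) [0.43075213 0.01139358] [0.42566335 0.00917483]
jar (array([0.38571827, 0.1949999 , 0.04704947]), [np.float64(0.0008688004258618704), np.float64(0.0008688004258618552)]) [0.38743142 0.19377982] [0.38386305 0.19006224]
modelfoot (array([ 0.38462659, -0.19803975,  0.00225783]), [np.float64(0.001226519796476312), np.float64(0.0012265197964762102)]) [ 0.38355336 -0.19850423] [ 0.38590844 -0.1951298 ]
scene [243 317] [ 0.472 -0.252] [ 0.436 -0.236]
scene [196 338] [ 0.459 -0.368] [ 0.422 -0.359]
scene [228 406] [ 0.65  -0.394] [ 0.623 -0.386]
scene [277 381] [ 0.662 -0.282] [ 0.636 -0.268]
side [504 314] [ 0.637 -0.27 ] [ 0.683 -0.24 ]
side [430 344] [ 0.469 -0.25 ] [ 0.504 -0.219]
side [428 362] [ 0.439 -0.28 ] [ 0.471 -0.251]
side [466 409] [ 0.426 -0.386] [ 0.458 -0.364]
side [542 375] [ 0.582 -0.406] [ 0.624 -0.386]
side [548 356] [ 0.624 -0.384] [ 0.669 -0.362]
```

```bash
python3 -m crank '[0,0,-0.124,0,0,-3,-1, 0,0,-0.124,0,0,-3,-1]' && python3 -m crank '[0,0,0,-3.3,-4.9,0,-1,0,0,0,-3.3,-4.9,0,-1,0,0,0,-3.3,-4.9,0,-1,0,0,0,-3.3,-4.9,0,-1,0,0,0,-3.3,-4.9,0,-1,0,0,0,-3.3,-4.9,0,-1,0,0,0,-3.3,-4.9,0,-1,0,0,0,-3.3,-4.9,0,-1,0,0,0,-3.3,-4.9,0,-1,0,0,0,-3.3,-4.9,0,-1,0,0,0,-3.3,-4.9,0,-1,0,0,0,0,0,0,-1]'
python3 - <<'E'
from h import *
i,K,W=cam('wrist');cv2.imwrite('pics/w1.png',i);np.savez('pics/w1.npz',K=K,W=W);o=get_obs();print(o['tool_pos'],R.from_rotvec(o['tool_rot']).as_matrix().round(4))
E
```

```text
time_s: 0.4
tool_pos: [0.1537, 0.6053, 0.299]
tool_rot: [0.005, -3.141, 0.003]
wrist_force: [0.1, 0.5, 0.6]
gripper_width: 1.003
time_s: 1.9
tool_pos: [0.5177, 0.0631, 0.2986]
tool_rot: [-0.01, -3.141, 0.001]
wrist_force: [-0.1, 0.4, 0.6]
gripper_width: 1.001
[0.51671902 0.06494142 0.29859724] [[-1.0e+00  4.4e-03 -1.5e-03]
 [ 4.4e-03  1.0e+00  2.0e-04]
 [ 1.5e-03  2.0e-04 -1.0e+00]]
```

View pics/w1.png

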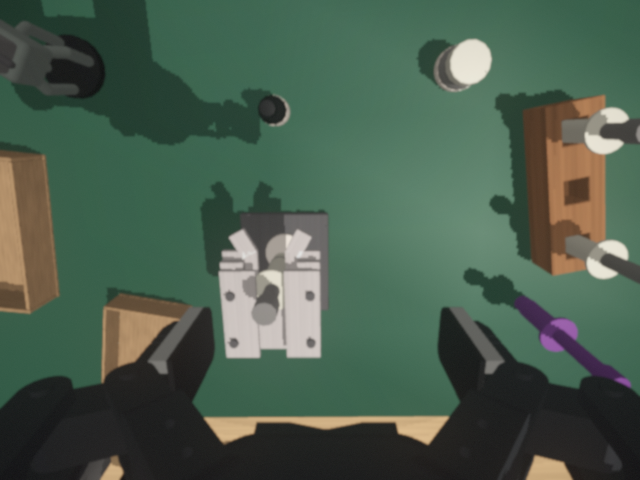

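The wrist view shows the holder at (270,305), its slot vertical in the image with the mouth up towards the dropper (273,110). The lip screws are at (229,296), (234,343), (310,296), (311,343), and the spent cap's top is at (265,313).

```bash
python3 - <<'E'
from h import *
i=cv2.imread('pics/w1.png');z=np.load('pics/w1.npz');K,W=z['K'],z['W']
g=cv2.cvtColor(i,cv2.COLOR_BGR2GRAY).astype(int)
# lip outer/inner edges per row: transitions around known columns
E={'lo':(212,236,1),'li':(250,268,-1),'ri':(280,296,1),'ro':(312,330,-1)}
for k,(a,b,sg) in E.items():
    pts=[]
    for r in range(282,352,3):
        d=sg*np.diff(cv2.GaussianBlur(i,(1,3),0)[r,a:b].astype(int).sum(1)); j=int(np.argmax(d))
        lo,hi=max(j-2,0),j+3; w=np.clip(d[lo:hi],0,None); c=a+.5+(np.arange(lo,lo+len(w))*w).sum()/max(w.sum(),1)
        pts.append(onz(K,W,c,r,.134)[:2])
    pts=np.array(pts);vx,vy,x,y=cv2.fitLine(pts.astype(np.float32),cv2.DIST_HUBER,0,1e-4,1e-4).ravel()
    if vx<0: vx,vy=-vx,-vy
    print(k,'ang',np.degrees(np.arctan2(vy,vx)).round(2),'y@.58',y+vy/vx*(.58-x),'resid',np.std((pts-[x,y])@[-vy,vx]))
for p in((229,296),(234,343),(310,296),(311,343)):print(onz(K,W,*p,.135)[:2])
print('cap',onz(K,W,265,313,.169))
L=lambda n:(lambda z:(z['K'],z['W']))(np.load(f'pics/{n}0.npz'))
s=L('scene');d=L('side');print('purple',cross([ray(*s,380+356/4,185+172/4),ray(*d,250+375/4,137+22/4)]))
E
```

```text
lo ang -0.1 y@.58 -0.02646239 resid 6.125930162179192e-05
li ang -0.86 y@.58 0.0030234507 resid 0.003447692702948406
ri ang -0.63 y@.58 0.028362855 resid 0.00011785709526510897
ro ang -0.01 y@.58 0.058358863 resid 7.862160959928599e-05
[ 0.57918919 -0.01872847]
[ 0.62425114 -0.0178353 ]
[0.57960682 0.05004346]
[0.62465003 0.05010263]
cap [0.5781575  0.01714352 0.169     ]
purple (array([0.6532409, 0.302771 , 0.1607233]), [np.float64(0.0004126620094130121), np.float64(0.00041266200941307964)])
```

The lip edges give a slot direction of 0° within 0.5°, a middle line at y=0.016, and a width of 84.8 mm (84 given). The cap agrees: x≈0.579, y≈0.0155. Going to grasp the spent cap.

```bash
python3 -m crank '[0,0,0,-3.1,-2.45,0,-1,0,0,0,-3.1,-2.45,0,-1,0,0,0,0,0,5,-1,0,0,0,0,0,5,-1,0,0,0,0,0,2.4,-1,0,0,0,0,0,0,-1,0,0,0,0,0,0,-1]' 40; python3 - <<'E'
from h import *
o=get_obs();print(o['tool_pos'],o['tool_rot'])
i,K,W=cam('wrist');cv2.imwrite('pics/w2.png',i)
for p in ((.579,.016,.169),(.579,.016,.149)):print(proj(K,W,p))
E
```

```text
time_s: 2.82
tool_pos: [0.5791, 0.0183, 0.1769]
tool_rot: [-0.001, 3.14, -0.0]
wrist_force: [-0.5, 0.5, 1.1]
gripper_width: 0.998
[0.57905319 0.01832675 0.17691317] [-6.80761521e-04  3.13955445e+00 -8.23542701e-05]
[317.74332852 314.11510828]
[318.63359826 294.03906253]
```

View pics/w2.png

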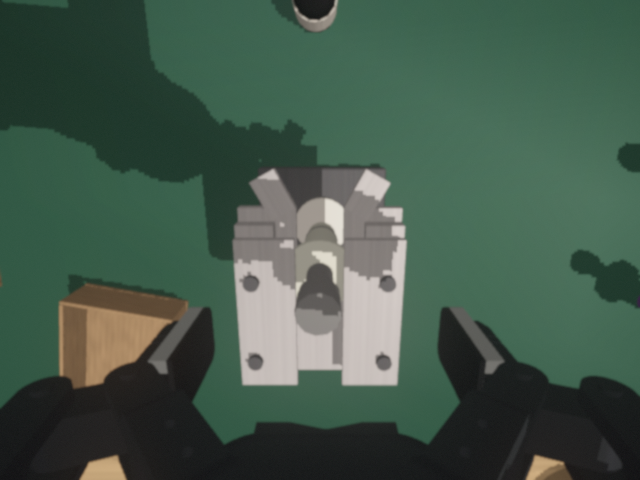

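Cap top is at (319,316) against a predicted (318,314), and the slot middle at column 320.5 gives y≈0.0168. Shift 1.5 mm, go down and close.

```bash
python3 -m crank '[0,0,0,0,-0.15,1.3,-1,0,0,0,0,0,1.3,-1,0,0,0,0,0,0,-1,0,0,0,0,0,0,1,0,0,0,0,0,0,1,0,0,0,0,0,0,1,0,0,0,0,0,0,1,0,0,0,0,0,0,1,0,0,0,0,0,0,1,0,0,0,0,0,0,1]' 40
```

```text
time_s: 4.12
tool_pos: [0.5787, 0.0159, 0.1497]
tool_rot: [0.001, 3.141, -0.0]
wrist_force: [-0.4, -0.0, 2.3]
gripper_width: 0.22
```

```bash
python3 -m crank '[0,0,0,0.5,0,0,1,0,0,0,1,0,0,1,0,0,0,1,0,0,1]'; python3 -m crank '[0,0,0,1.2,0,0,1,0,0,0,1.2,0,0,1,0,0,0,1.2,0,0,1,0,0,0,1.2,0,0,1,0,0,0,1.2,0,0,1,0,0,0,0,0,0,1]'; python3 - <<'E'
from h import *
i,K,W=cam('wrist');j,_,_=cam('side')
cv2.imwrite('pics/m3.png',np.hstack([i[100:460,140:500],cv2.resize(j[170:290,310:440],(390,360))]))
E
```

```text
time_s: 4.5
tool_pos: [0.553, 0.0159, 0.1496]
tool_rot: [0.001, 3.141, -0.0]
wrist_force: [1.7, -1.1, 3.5]
gripper_width: 0.215
time_s: 5.25
tool_pos: [0.4924, 0.016, 0.149]
tool_rot: [-0.001, -3.141, -0.0]
wrist_force: [0.0, -0.1, -0.3]
gripper_width: 0.218
```

View pics/m3.png

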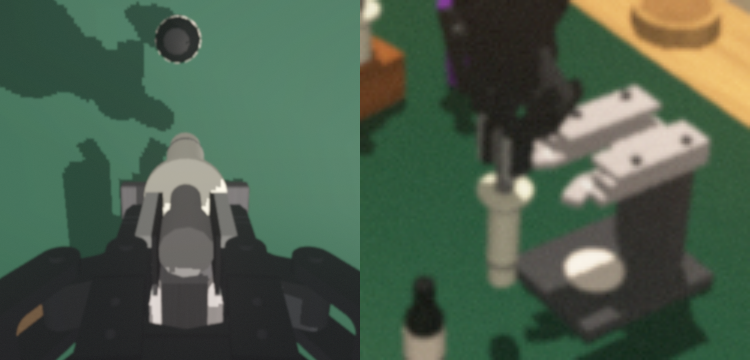

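It is out cleanly and hangs upright. Lift, carry over to the tray, then tilt 50° to lay it down.

```bash
python3 -m crank '[0,0,0,0,0,-4,1,0,0,0,0,0,-4,1,0,0,0,0,0,-4,1,0,0,0,-0.6,-5.6,0,1,0,0,0,-0.6,-5.6,0,1,0,0,0,-0.6,-5.6,0,1,0,0,0,-0.7,-5.6,0,1,0,0,0,-0.7,-5.6,0,1,0,0,0,-0.7,-5.7,0,1,0,0,0,0,0,0,1]';python3 -m crank '[0,-0.175,0,0,0,0,1,0,-0.175,0,0,0,0,1,0,-0.175,0,0,0,0,1,0,-0.175,0,0,0,0,1,0,-0.175,0,0,0,0,1,0,0,0,0,0,0,1]'; python3 - <<'E'
from h import *
o=get_obs();print(o['tool_pos'],R.from_rotvec(o['tool_rot']).as_matrix().round(3),o['joint_positions'])
E
```

```text
time_s: 6.6
tool_pos: [0.5318, -0.3251, 0.2681]
tool_rot: [-0.008, -3.141, 0.0]
wrist_force: [-0.2, 0.4, -1.1]
gripper_width: 0.218
time_s: 7.35
tool_pos: [0.5639, -0.2803, 0.3061]
tool_rot: [0.1, 2.35, -0.039]
wrist_force: [-0.3, 0.4, -0.4]
gripper_width: 0.22
[ 0.56391464 -0.28034244  0.30613216] [[-0.702  0.084  0.707]
 [ 0.061  0.996 -0.059]
 [-0.71   0.002 -0.704]] [-0.85131174 -0.26077234  2.05627843  0.71102438  0.85725672 -2.67962693]
```

Joint 6 stopped at its range limit during the tilt. The syringe is a cylinder, so spinning about the tool's z frees that joint without changing its lean.

```bash
cat > go.py <<'E'
import sys
from h import *
o=get_obs();M=R.from_rotvec(o['tool_rot']).as_matrix();t=np.array([float(a) for a in sys.argv[1:4]])
print('tool cm',(M.T@(t-o['tool_pos'])*100).round(2),'z',M[:,2].round(3),'y',M[:,1].round(3),'q',o['joint_positions'].round(2),o['tool_pos'].round(4))
E
python3 -m crank '[0,0,0.18,0,0,0,1,0,0,0.18,0,0,0,1,0,0,0.1,0,0,0,1,0,0,0,0,0,0,1]'; python3 go.py .531 -.319 .17
```

```text
time_s: 7.85
tool_pos: [0.5642, -0.2828, 0.3058]
tool_rot: [0.635, 2.275, 0.183]
wrist_force: [-0.5, -0.3, 0.3]
gripper_width: 0.22
tool cm [ 8.79 -8.7   7.46] z [ 0.706 -0.06  -0.706] y [0.388 0.866 0.315] q [-0.85 -0.26  2.05  0.71  0.86 -2.22] [ 0.5642 -0.2828  0.3058]
```

```bash
python3 -m crank '[0,0,0,2.2,-2.2,1.9,1,0,0,0,2.2,-2.2,1.9,1,0,0,0,2.2,-2.2,1.9,1,0,0,0,2.2,-2.2,1.9,1,0,0,0,0,0,0,1,0,0,0,0,0,0,1]'; python3 go.py .531 -.319 .094;  python3 - <<'E'
from h import *
j,_,_=cam('side');k,_,_=cam('scene')
cv2.imwrite('pics/m4.png',np.hstack([cv2.resize(j[270:420,400:570],(408,360)),cv2.resize(k[280:430,160:330],(408,360))])[:, :800])
E
```

```text
time_s: 8.6
tool_pos: [0.5322, -0.3202, 0.17]
tool_rot: [0.636, 2.272, 0.183]
wrist_force: [0.4, 0.1, 0.3]
gripper_width: 0.221
tool cm [ 4.96 -2.34  5.26] z [ 0.707 -0.061 -0.704] y [0.388 0.866 0.315] q [-0.97 -0.07  2.17  0.97  0.73 -2.64] [ 0.5322 -0.3202  0.17  ]
```

View pics/m4.png

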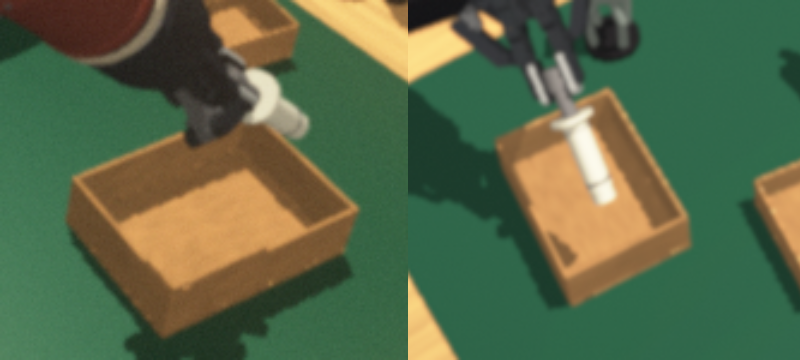

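The syringe leans over the large tray, its foot near the middle of the tray. Spin a little more to stay off the joint limit, then lower.

```bash
python3 -m crank '[0,0,0.18,0,0,0,1,0,0,0.18,0,0,0,1,0,0,0,0,0,0,1]'; python3 go.py .531 -.319 .098
```

```text
time_s: 9.07
tool_pos: [0.5323, -0.3201, 0.1705]
tool_rot: [1.039, 2.141, 0.354]
wrist_force: [-0.6, 0.5, -0.9]
gripper_width: 0.215
tool cm [ 3.66 -3.76  5.01] z [ 0.708 -0.061 -0.704] y [0.57  0.637 0.518] q [-0.97 -0.07  2.17  0.97  0.73 -2.28] [ 0.5323 -0.3201  0.1705]
```

```bash
python3 -m crank '[0,0,0,1.2,-1.25,1.65,1,0,0,0,1.2,-1.25,1.65,1,0,0,0,1.2,-1.25,1.65,1,0,0,0,0,0,0,1,0,0,0,0,0,0,1]'; python3 go.py .531 -.319 .098;  python3 - <<'E'
from h import *
j,_,_=cam('side');k,_,_=cam('scene')
cv2.imwrite('pics/m5.png',np.hstack([cv2.resize(j[270:420,400:570],(408,360)),cv2.resize(k[280:430,160:330],(408,360))])[:, :800])
E
```

```text
time_s: 9.7
tool_pos: [0.5307, -0.3193, 0.0983]
tool_rot: [1.041, 2.141, 0.355]
wrist_force: [0.8, -0.2, 0.5]
gripper_width: 0.217
tool cm [0.03 0.03 0.04] z [ 0.708 -0.061 -0.704] y [0.571 0.636 0.519] q [-0.97  0.08  2.19  1.15  0.65 -2.52] [ 0.5307 -0.3193  0.0983]
```

```bash
python3 -m crank '[0,0,0,0,0,0,0,0,0,0,0,0,0,0,0,0,0,0,0,0,0,0,0,0,0,0,0,0,0,0,0,0,0,-2,0,0,0,0,0,0,-4,0,0,0,0,0,0,-5,0,0,0,0,0,0,-5,0,0,0,0,0,0,-4,0,0,0,0,0,0,0,0]'; python3 go.py .53 -.319 .098;  python3 - <<'E'
from h import *
j,_,_=cam('side');k,_,_=cam('scene')
cv2.imwrite('pics/m6.png',np.hstack([cv2.resize(j[270:420,400:570],(408,360)),cv2.resize(k[280:430,160:330],(408,360))])[:, :800])
E
```

```text
time_s: 11.05
tool_pos: [0.388, -0.3087, 0.2407]
tool_rot: [1.043, 2.138, 0.349]
wrist_force: [0.5, -0.7, -0.1]
gripper_width: 0.499
tool cm [ 0.31  0.11 20.16] z [ 0.708 -0.067 -0.703] y [0.573 0.636 0.517] q [-1.31 -0.49  2.34  0.83  1.12 -2.29] [ 0.388  -0.3087  0.2407]
```

View pics/m6.png

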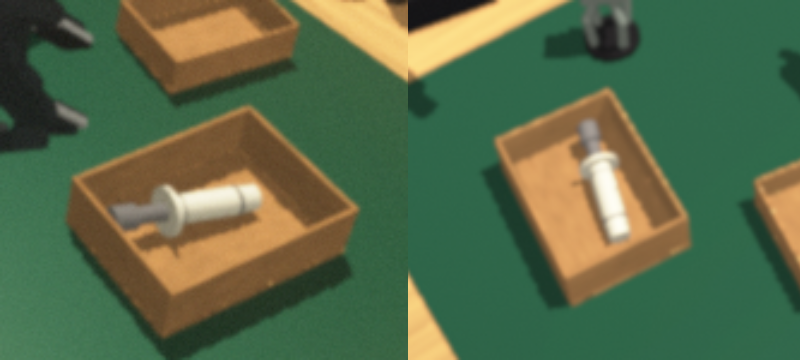

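The spent syringe lies inside the large cardboard tray. Now go towards the middle, high up, and straighten the tool.

```bash
python3 go.py .42 -.2 .36; python3 go.py .5 .10 .36; python3 - <<'E'
from h import *
o=get_obs();M=R.from_rotvec(o['tool_rot']);print((M.inv()*R.from_matrix(np.diag([-1,1,-1.]))).as_rotvec())
E
```

```text
tool cm [ 1.03 14.93 -7.06] z [ 0.707 -0.062 -0.705] y [0.573 0.634 0.519] q [-1.31 -0.48  2.35  0.83  1.12 -2.29] [ 0.3886 -0.307   0.2377]
tool cm [20.83 38.54 -3.26] z [ 0.707 -0.062 -0.705] y [0.573 0.634 0.519] q [-1.31 -0.48  2.35  0.83  1.12 -2.29] [ 0.3886 -0.307   0.2377]
[ 0.29238505  0.76101743 -0.85898237]
```

```bash
python3 -m crank '[0,0,0,0.26,3.7,-1.8,0,0,0,0,0.26,3.7,-1.8,0,0,0,0,0.26,3.7,-1.8,0,0,0,0,0.26,3.7,-1.8,0,0,0,0,2.5,2.9,0.5,0,0,0,0,2.5,2.9,0.5,0,0,0,0,2.5,2.9,0.5,0,0,0,0,2.5,2.9,0.5,0,0,0,0,2.5,2.9,0.5,0,0,0,0,2.5,2.9,0.5,0,0,0,0,2.5,2.9,0.5,0,0,0,0,2.5,2.9,0.5,0]'; python3 -m crank '[0.04,0.105,-0.12,0,0,0,0,0.04,0.105,-0.12,0,0,0,0,0.04,0.105,-0.12,0,0,0,0,0.04,0.105,-0.12,0,0,0,0,0.04,0.105,-0.12,0,0,0,0,0.04,0.105,-0.12,0,0,0,0,0.04,0.105,-0.12,0,0,0,0,0,0,0,0,0,0,0]';python3 go.py .567 .327 .25; python3 - <<'E'
from h import *
o=get_obs();M=R.from_rotvec(o['tool_rot']);print((M.inv()*R.from_matrix(np.diag([-1,1,-1.]))).as_rotvec())
E
```

```text
time_s: 12.65
tool_pos: [0.5036, 0.0985, 0.3544]
tool_rot: [1.042, 2.151, 0.358]
wrist_force: [0.2, -1.1, -0.2]
gripper_width: 0.498
time_s: 13.65
tool_pos: [0.5045, 0.0968, 0.3533]
tool_rot: [0.023, 3.125, 0.018]
wrist_force: [-0.1, -0.2, -0.2]
gripper_width: 0.495
tool cm [-5.74 22.99 10.68] z [ 0.016  0.011 -1.   ] y [0.015 1.    0.011] q [ 0.03 -0.11  1.66  0.01  1.57 -1.53] [0.5045 0.0968 0.3533]
[ 0.01121313  0.01640248 -0.01490602]
```

```bash
python3 -m crank '[0.011,0.016,-0.015,0,0,0,0,0,0,0,-1.2,4.6,1,0,0,0,0,-1.2,4.6,1,0,0,0,0,-1.2,4.6,2.5,0,0,0,0,-1.2,4.6,3,0,0,0,0,-1.2,4.6,4,0,0,0,0,0,0,0,0]'; python3 go.py .567 .327 .155; python3 - <<'E'
from h import *
i,K,W=cam('wrist');cv2.imwrite('pics/w7.png',i);np.savez('pics/w7.npz',K=K,W=W)
print(proj(K,W,(.567,.327,.174)))
E
```

```text
time_s: 14.52
tool_pos: [0.5616, 0.3272, 0.2358]
tool_rot: [0.002, -3.139, 0.005]
wrist_force: [-0.8, 0.1, -0.4]
gripper_width: 0.503
tool cm [-0.56  0.01  8.08] z [-0.002 -0.003 -1.   ] y [-0.001  1.    -0.003] q [ 0.41  0.28  1.46 -0.    1.4  -1.16] [0.5616 0.3272 0.2358]
[324.04497355 278.26666676]
```

View pics/w7.png

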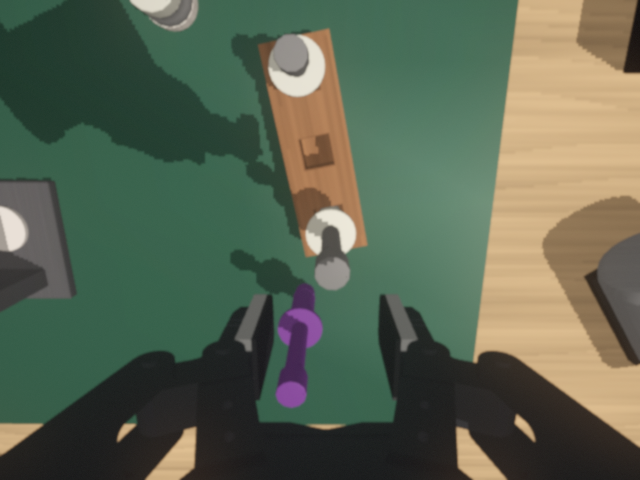

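Cap top is at about (332,273), predicted (324,278). The purple lookalike is at (292,394), clear of the jaws along y.

```bash
python3 - <<'E'
from h import *
i=cv2.imread('pics/w7.png');z=np.load('pics/w7.npz');K,W=z['K'],z['W']
g=i[245:300,305:360];hsv=cv2.cvtColor(g,cv2.COLOR_BGR2HSV)
m=cv2.inRange(hsv,(0,0,95),(179,40,175));m=cv2.morphologyEx(m,cv2.MORPH_OPEN,np.ones((5,5)))
c=max(cv2.findContours(m,0,2)[0],key=cv2.contourArea);e=cv2.fitEllipse(c);print(e,cv2.minEnclosingCircle(c))
u,v=e[0][0]+305,e[0][1]+245;print(u,v,onz(K,W,u,v,.174),onz(K,W,332,273,.174),onz(K,W,292,394,.164))
E
```

```text
((27.389747619628906, 28.2050724029541), (31.8137264251709, 37.045867919921875), 77.86067199707031) ((27.19512176513672, 26.90243911743164), 18.650903701782227)
332.3897476196289 273.2050724029541 [0.56401712 0.33158143 0.174     ] [0.56389752 0.33136694 0.174     ] [0.64997137 0.30644549 0.164     ]
```

```bash
python3 -m crank '[0,0,0,-0.35,0.28,2,0,0,0,0,0,0,3,0,0,0,0,0,0,3,0,0,0,0,0,0,0,0,0,0,0,0,0,0,1,0,0,0,0,0,0,1,0,0,0,0,0,0,1,0,0,0,0,0,0,1,0,0,0,0,0,0,1]' 40; python3 -m crank '[0,0,0,0,0,-0.5,1,0,0,0,0,0,0,1]'; python3 go.py .567 .327 .155
```

```text
time_s: 15.7
tool_pos: [0.5701, 0.3286, 0.1645]
tool_rot: [0.003, 3.132, 0.002]
wrist_force: [0.4, -0.5, 7.1]
gripper_width: 0.215
time_s: 15.95
tool_pos: [0.5688, 0.3281, 0.1675]
tool_rot: [0.003, 3.135, -0.0]
wrist_force: [-0.1, -0.7, -1.6]
gripper_width: 0.215
tool cm [ 0.19 -0.11  1.25] z [ 0.007 -0.    -1.   ] y [ 0.002  1.    -0.   ] q [ 0.4   0.35  1.51 -0.    1.28 -1.16] [0.5688 0.3281 0.1675]
```

The TCP ended about 9 mm higher than intended. Lift a little and look before going on.

```bash
python3 -m crank '[0,0,0,0,0,-1.5,1,0,0,0,0,0,0,1,0,0,0,0,0,0,1]'; python3 go.py .567 .327 .155; python3 - <<'E'
from h import *
i,K,W=cam('wrist');j,_,_=cam('side');k,_,_=cam('scene')
c=lambda a,x,y,w,h:cv2.resize(a[y:y+h,x:x+w],(400,300))
cv2.imwrite('pics/m8.png',np.vstack([np.hstack([c(i,120,150,400,300),c(j,250,110,120,90)]),np.hstack([c(k,390,155,120,90),c(k,180,0,460,345)])]))
E
```

```text
time_s: 16.32
tool_pos: [0.5686, 0.328, 0.1823]
tool_rot: [0.003, 3.135, -0.0]
wrist_force: [-0.3, -0.2, -1.3]
gripper_width: 0.215
tool cm [ 0.18 -0.1   2.73] z [ 0.006 -0.    -1.   ] y [ 0.002  1.    -0.   ] q [ 0.4   0.33  1.5  -0.    1.3  -1.16] [0.5686 0.328  0.1823]
```

View pics/m8.png

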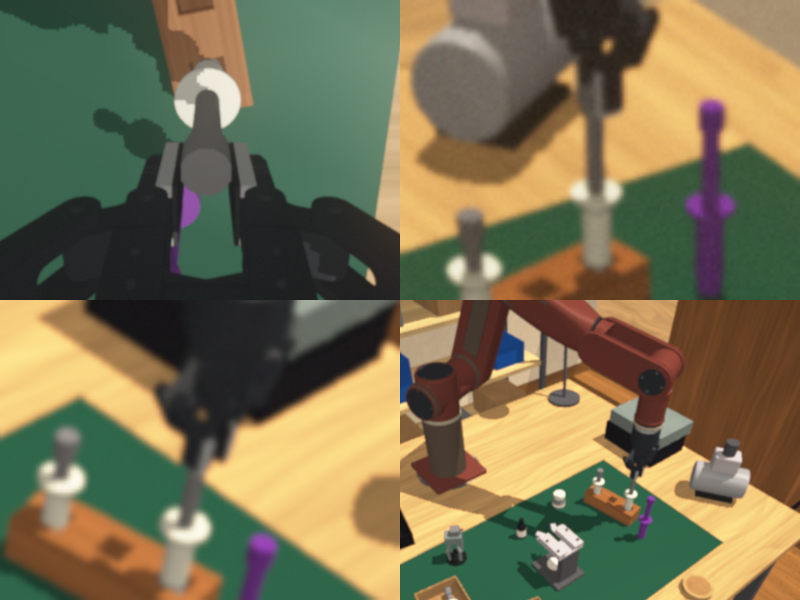

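The full syringe is held upright by its cap and lifted 2 cm; the bystanders are unmoved. I'll measure where the cap sits in the jaws.

```bash
python3 - <<'E'
from h import *
o=get_obs();i,K,W=cam('wrist');cv2.imwrite('pics/w9.png',i)
g=i[290:360,290:365];hsv=cv2.cvtColor(g,cv2.COLOR_BGR2HSV)
m=cv2.inRange(hsv,(0,0,75),(179,45,130))
print(hsv[30:60:6,37,:].tolist(), hsv[35,0:75:6,2].tolist())
for (u,v) in ((327,325),):
  for z in(.172,.192,.1935,):print(z,onz(K,W,u,v,z)[:2]-o['tool_pos'][:2])
# spent earlier for comparison: cap (325,350), TCP z .149, cap top .169 -> dz .0195
print('spent-equivalent',onz(K,W,325,350,o['tool_pos'][2]+.0195)[:2]-o['tool_pos'][:2])
# flange centre check
print('proj flange for cap at tcp-0.004:',[proj(K,W,o['tool_pos']+np.array([dx,0,.0095-.087])) for dx in(0,-.004)])
E
```

```text
[[18, 13, 98], [18, 13, 96], [12, 13, 97], [15, 11, 96], [42, 13, 95]] [105, 35, 92, 96, 96, 96, 97, 97, 97, 97, 87, 39, 106]
0.172 [0.00590647 0.00147179]
0.192 [-0.00511389  0.00144109]
0.1935 [-0.00594042  0.00143879]
spent-equivalent [-0.00059058  0.00073026]
proj flange for cap at tcp-0.004: [array([324.21186665, 258.78997759]), array([324.188266  , 252.30079205])]
```

```bash
python3 - <<'E'
from h import *
L=lambda n:(lambda z:(z['K'],z['W']))(np.load(f'pics/{n}0.npz'))
print(cross([ray(*L('scene'),446.1,222.5),ray(*L('side'),309.1,167.6)]))
E
python3 -m crank '[0,0.006,0,0,0,-3.9,1,0,0,0,0,0,-3.9,1,0,0,0,0,0,-3.9,1,0,0,0,1.2,-4.5,0,1,0,0,0,1,-4.5,0,1,0,0,0,1,-4.5,0,1,0,0,0,1,-4.5,0,1,0,0,0,1,-4.5,0,1,0,0,0,1,-4.5,0,1,0,0,0,0.8,-4.2,0,1,0,0,0,0,0,0,1]' 60; python3 go.py .498 .016 .202
```

```text
(array([0.56659958, 0.32826275, 0.10367118]), [np.float64(3.411184208750538e-05), np.float64(3.411184208737893e-05)])
time_s: 17.9
tool_pos: [0.4973, 0.0138, 0.2991]
tool_rot: [-0.009, -3.141, 0.001]
wrist_force: [1.1, 1.5, -0.0]
gripper_width: 0.206
tool cm [-0.07  0.23  9.71] z [-0.    -0.001 -1.   ] y [ 0.006  1.    -0.001] q [-0.13 -0.12  1.77 -0.    1.49 -1.7 ] [0.4973 0.0138 0.2991]
```

Flange height triangulates to 0.1037 (predicted 0.105), so the foot sits about 0.1545 below the TCP. Down to slot level, then a check by numbers and a picture.

```bash
python3 -m crank '[0,0,-0.006,0,0.17,3.2,1,0,0,0,0,0,3.2,1,0,0,0,0,0,3.3,1,0,0,0,0,0,0,1,0,0,0,0,0,0,1]'; python3 go.py .498 .0155 .202; python3 - <<'E'
from h import *
i,K,W=cam('wrist');j,Kj,Wj=cam('side');k,Kk,Wk=cam('scene')
np.savez('pics/m10.npz',Kj=Kj,Wj=Wj,Kk=Kk,Wk=Wk,K=K,W=W)
c=lambda a,x,y,w,h:cv2.resize(a[y:y+h,x:x+w],(400,300),interpolation=cv2.INTER_CUBIC)
cv2.imwrite('pics/m10.png',np.vstack([np.hstack([c(i,170,150,320,240),c(j,345,180,100,75)]),np.hstack([c(k,310,235,100,75),c(j,320,150,160,120)])]))
E
```

```text
time_s: 18.52
tool_pos: [0.4985, 0.0183, 0.2034]
tool_rot: [-0.007, 3.14, -0.0]
wrist_force: [-0.5, -0.5, -0.6]
gripper_width: 0.204
tool cm [ 0.05 -0.28  0.14] z [ 0.001 -0.    -1.   ] y [-0.005  1.    -0.   ] q [-0.12 -0.06  1.89 -0.    1.31 -1.7 ] [0.4985 0.0183 0.2034]
```

View pics/m10.png

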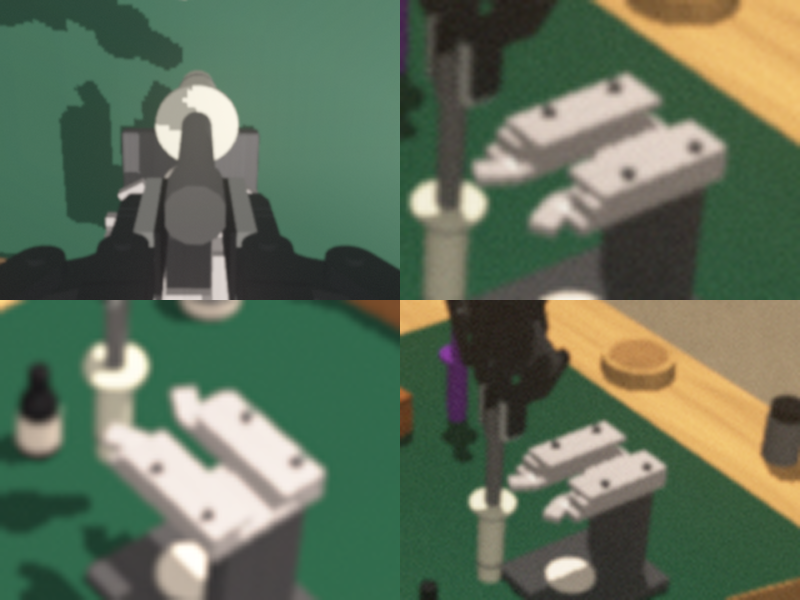

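The syringe hangs in front of the mouth, upright. From the tiles: flange at side (357,230.8), scene (339,252). I'll triangulate it together with the lip screws in the same views.

```bash
python3 go.py .498 .0155 .202; python3 - <<'E'
from h import *
z=np.load('pics/m10.npz');s=(z['Kk'],z['Wk']);d=(z['Kj'],z['Wj']);w=(z['K'],z['W'])
for n,a,b in(('flange',(339,252),(357,230.75)),('-ym',(349,277),(402,223.5)),('-yd',(361.75,288.75),(418.75,216.75)),('+ym',(371.5,264),(382,208)),('+yd',(384,275.5),(398.5,201.75))):
    x,r=cross([ray(*s,*a),ray(*d,*b)]);print(n,x.round(4),np.round(r,4))
i=cv2.imread('pics/m10.png')[:300,:400]
# wrist: cap and flange centres
m=cv2.inRange(i[80:170,140:255],(150,180,180),(255,255,255))
m=cv2.inRange(cv2.cvtColor(i,cv2.COLOR_BGR2HSV),(0,0,140),(40,70,255))[80:170,140:255]
c=max(cv2.findContours(m,0,2)[0],key=cv2.contourArea);print(cv2.minEnclosingCircle(c))
for n,u,v,h in(('cap',194,214,.2125),('flange',197,123,.1275)):print(n,onz(*w,170+u*.8,150+v*.8,h))
E
```

```text
tool cm [ 0.09 -0.24  0.2 ] z [ 0.003 -0.001 -1.   ] y [-0.004  1.    -0.001] q [-0.12 -0.06  1.89 -0.    1.31 -1.7 ] [0.4989 0.0179 0.204 ]
flange [0.4959 0.0181 0.1247] [0.0011 0.0011]
-ym [ 0.5813 -0.021   0.1339] [0.0005 0.0005]
-yd [ 0.6265 -0.0207  0.1338] [0.0004 0.0004]
+ym [0.5816 0.0479 0.1338] [0.0002 0.0002]
+yd [0.6266 0.0473 0.1337] [0.0006 0.0006]
((57.06122589111328, 41.693878173828125), 43.65546798706055)
cap [0.49260131 0.01901291 0.2125    ]
flange [0.49132321 0.02021956 0.1275    ]
```

Flange sits about 3–4 mm left of the slot's middle line in both the wrist and the two-view measurements. Its underside is at about 0.122–0.1245, and the window is 0.120–0.125. Correct by −3.4 mm in y and −1 mm in height, then advance to the lips' edge.

```bash
python3 -m crank '[0,0,-0.004,0,-0.34,0.1,1,0,0,0,0,0,0,1,0,0,0,-1,0,0,1,0,0,0,-1,0,0,1,0,0,0,-1,0,0,1,0,0,0,0,0,0,1]'; python3 go.py .583 .0145 .203; python3 -m crank '[0,0,0,-0.5,0,0,1,0,0,0,-0.5,0,0,1,0,0,0,0,0,0,1]';python3 go.py .583 .0145 .203; python3 - <<'E'
from h import *
o=get_obs();print(o['wrist_force'],o['wrist_torque'])
i,K,W=cam('wrist');j,Kj,Wj=cam('side');k,Kk,Wk=cam('scene');np.savez('pics/m11.npz',Kj=Kj,Wj=Wj,Kk=Kk,Wk=Wk,K=K,W=W)
for n,a in(('w',i),('j',j),('k',k)):cv2.imwrite(f'pics/{n}11.png',a)
E
```

```text
time_s: 19.42
tool_pos: [0.5285, 0.0147, 0.2009]
tool_rot: [0.013, -3.141, 0.0]
wrist_force: [-0.3, -0.1, -0.6]
gripper_width: 0.207
tool cm [-5.45 -0.06 -0.21] z [-0. -0. -1.] y [-0.008  1.    -0.   ] q [-0.12  0.02  1.82 -0.    1.3  -1.7 ] [0.5285 0.0147 0.2009]
time_s: 19.8
tool_pos: [0.5381, 0.0147, 0.2012]
tool_rot: [-0.013, 3.141, -0.0]
wrist_force: [1.0, 0.3, 0.3]
gripper_width: 0.208
tool cm [-4.49 -0.06 -0.18] z [ 0. -0. -1.] y [-0.008  1.    -0.   ] q [-0.12  0.04  1.79 -0.    1.3  -1.7 ] [0.5381 0.0147 0.2012]
[1.02649819 0.27617358 0.31400362] [ 0.03724244 -0.01859897 -0.01461836]
```

No contact forces with the flange already over the prongs, so it is above the plate. Raise 1 mm and slide on under the lips.

```bash
python3 -m crank '[0,0,0,0,0,-0.1,1,0,0,0,-0.4,0,0,1,0,0,0,-0.4,0,0,1,0,0,0,-0.4,0,0,1,0,0,0,0,0,0,1]'; python3 -m crank '[0,0,0,-0.5,0,0,1,0,0,0,-0.5,0,0,1,0,0,0,-0.5,0,0,1,0,0,0,0,0,0,1]';python3 go.py .583 .0145 .202
```

```text
time_s: 20.58
tool_pos: [0.5501, 0.0148, 0.2021]
tool_rot: [0.013, -3.142, 0.0]
wrist_force: [-0.9, -0.1, -0.8]
gripper_width: 0.207
time_s: 21.08
tool_pos: [0.5651, 0.0149, 0.2021]
tool_rot: [0.013, -3.142, 0.0]
wrist_force: [0.1, 0.5, -0.6]
gripper_width: 0.203
tool cm [-1.79 -0.06  0.01] z [-0. -0. -1.] y [-0.008  1.    -0.   ] q [-0.11  0.11  1.72 -0.    1.31 -1.69] [0.5651 0.0149 0.2021]
```

```bash
python3 -m crank '[0,0,0,-0.5,0,0,1,0,0,0,-0.5,0,0,1,0,0,0,-0.3,0,0,1,0,0,0,0,0,0,1]'; python3 -m crank '[0,0,0,-0.2,0,0,1,0,0,0,0,0,0,1]'; python3 -m crank '[0,0,0,-0.2,0,0,1,0,0,0,0,0,0,1]';python3 -m crank '[0,0,0,-0.2,0,0,1,0,0,0,0,0,0,1]'
```

```text
time_s: 21.58
tool_pos: [0.578, 0.0151, 0.2021]
tool_rot: [0.013, -3.141, 0.0]
wrist_force: [-1.1, 0.1, -0.7]
gripper_width: 0.206
time_s: 21.82
tool_pos: [0.5799, 0.0151, 0.2021]
tool_rot: [-0.013, 3.142, -0.0]
wrist_force: [-0.1, -0.9, -0.2]
gripper_width: 0.204
time_s: 22.08
tool_pos: [0.5819, 0.0151, 0.2022]
tool_rot: [-0.013, 3.141, -0.0]
wrist_force: [0.0, 1.0, -0.6]
gripper_width: 0.206
time_s: 22.32
tool_pos: [0.5839, 0.0151, 0.2021]
tool_rot: [-0.013, 3.142, -0.0]
wrist_force: [0.4, -0.1, -0.7]
gripper_width: 0.206
```

No stop contact yet. Continue in small steps.

```bash
for k in 1; do python3 -m crank '[0,0,0,-0.15,0,0,1,0,0,0,0,0,0,1]'; done; python3 -m crank '[0,0,0,-0.15,0,0,1,0,0,0,0,0,0,1]'; python3 - <<'E'
from h import *
print(get_obs()['wrist_force'],get_obs()['wrist_torque'])
i,K,W=cam('wrist');j,Kj,Wj=cam('side');k,Kk,Wk=cam('scene');np.savez('pics/m12.npz',Kj=Kj,Wj=Wj,Kk=Kk,Wk=Wk,K=K,W=W)
for n,a in(('w',i),('j',j),('k',k)):cv2.imwrite(f'pics/{n}12.png',a)
E
```

```text
time_s: 22.58
tool_pos: [0.5854, 0.0151, 0.2021]
tool_rot: [-0.013, 3.142, -0.0]
wrist_force: [-0.1, 0.6, -0.5]
gripper_width: 0.21
time_s: 22.82
tool_pos: [0.5867, 0.0152, 0.2021]
tool_rot: [0.013, -3.141, 0.0]
wrist_force: [-0.4, -0.0, -0.9]
gripper_width: 0.203
[-0.35015551 -0.04414101 -0.93496214] [-0.01234057  0.12063042 -0.00842293]
```

```bash
T='from station import get_obs as g
o=g();print("F",o["wrist_force"].round(1),"T",o["wrist_torque"].round(3))'
python3 -m crank '[0,0,0,-0.1,0,0,1,0,0,0,0,0,0,1]'|grep pos; python3 -c "$T"; python3 -m crank '[0,0,0,-0.1,0,0,1,0,0,0,0,0,0,1]'|grep pos; python3 -c "$T"; python3 -m crank '[0,0,0,0,0,0,1]' |grep pos; python3 -c "$T"
```

```text
tool_pos: [0.5877, 0.0152, 0.2021]
F [-0.9  0.3  0.9] T [-0.026  0.333 -0.063]
tool_pos: [0.5886, 0.0152, 0.2021]
F [-1.8  0.2 -0. ] T [ 0.022  0.536 -0.029]
tool_pos: [0.5887, 0.0152, 0.2021]
F [-2.4  0.3  1.2] T [ 0.006  0.527 -0.027]
```

The stop is felt: the torque has risen steadily since x≈0.586. Ease back 1.5 mm so it stays upright against the stop, and lower until the flange rests.

```bash
T='from station import get_obs as g
o=g();print("F",o["wrist_force"].round(1),"T",o["wrist_torque"].round(3))'
python3 -m crank '[0,0,0,0.15,0,0.1,1,0,0,0,0,0,0,1]'|grep pos; python3 -c "$T"; python3 -m crank '[0,0,0,0,0,0.1,1,0,0,0,0,0,0,1]'|grep pos; python3 -c "$T"; python3 -m crank '[0,0,0,0,0,0.05,1,0,0,0,0,0,0,1]' |grep pos; python3 -c "$T"
```

```text
tool_pos: [0.5873, 0.0152, 0.201]
F [-1.3  0.6 -0.4] T [0.005 0.273 0.013]
tool_pos: [0.5873, 0.0151, 0.2001]
F [-1.   0.1 -0.9] T [-0.07   0.269 -0.038]
tool_pos: [0.5875, 0.0151, 0.2]
F [-2.1  0.1  2.4] T [ 0.02   0.385 -0.004]
```

Plate contact at TCP z=0.200, where the geometry predicted 0.1995. Release gently and rise.

```bash
python3 -m crank '[0,0,0,0,0,0,0.4,0,0,0,0,0,0,0.2,0,0,0,0,0,0,0,0,0,0,0,0,0,0,0,0,0,0,0,0,0,0,0,0,0,0,-1,0,0,0,0,0,0,-3,0,0,0,0,0,0,-4,0,0,0,0,0,0,-4,0,0,0,0,0,0,0,0]' | head -3; python3 - <<'E'
from h import *
i,K,W=cam('wrist');j,Kj,Wj=cam('side');k,Kk,Wk=cam('scene');np.savez('pics/m13.npz',Kj=Kj,Wj=Wj,Kk=Kk,Wk=Wk,K=K,W=W)
c=lambda a,x,y,w,h,s=(400,300):cv2.resize(a[y:y+h,x:x+w],s,interpolation=cv2.INTER_CUBIC)
cv2.imwrite('pics/m13.png',np.vstack([np.hstack([c(i,120,150,400,300),c(j,345,160,120,90)]),np.hstack([c(k,310,210,120,90),c(k,150,180,340,255)])]))
E
```

```text
time_s: 25.6
tool_pos: [0.5893, 0.015, 0.3253]
tool_rot: [-0.013, 3.133, -0.002]
```

View pics/m13.png

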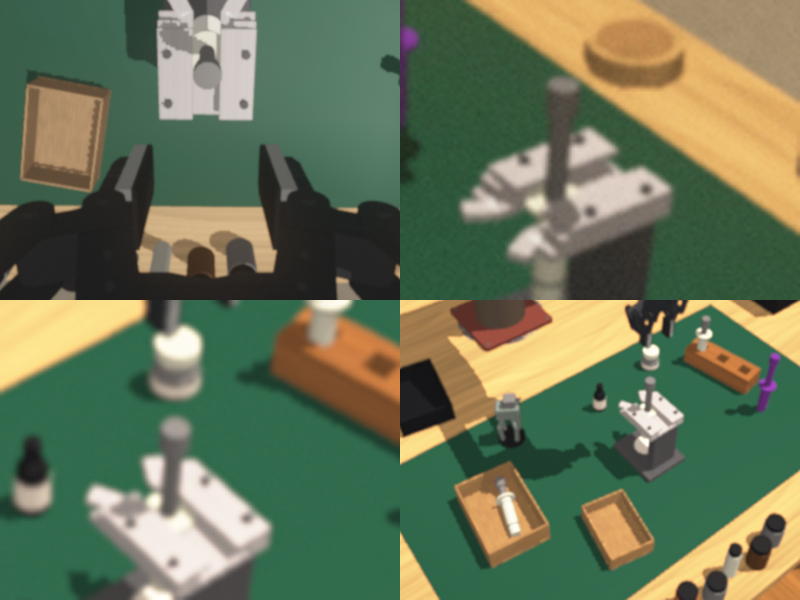

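The full syringe stands in the holder, flange under the lips, and the spent one is in the tray; bystanders look unmoved. Cap top is at side (393.9,185.8), scene (362.8,247.8). I compare that with where the spent one was seated.

```bash
python3 - <<'E'
from h import *
z=np.load('pics/m13.npz');s=(z['Kk'],z['Wk']);d=(z['Kj'],z['Wj'])
print(cross([ray(*s,362.8,247.8),ray(*d,393.9,185.8)]))
for p in((.5806,.0145,.207),(.577,.0145,.207)):print(proj(*s,p),proj(*d,p))
# per-view tight estimate of cap centre column: spent (before) vs full (now), dark cap mask just below top
for n,c,(x0,x1) in(('scene',s,(340,385)),('side',d,(375,415))):
    a=cam(n)[0];b=cv2.imread(f'pics/{n}0.png')
    q=np.abs(a.astype(int)-b).sum(2)
    print(n,'moved px (bystanders):',{k:int((q[y:y+h,x:x+w]>60).sum()) for k,(x,y,w,h) in ({'dropper':(310,248,22,30),'jar':(352,215,22,28),'model':(228,255,32,52),'used':(395,190,25,35)} if n=='scene' else {'dropper':(322,262,18,34),'jar':(260,228,26,30),'model':(355,300,36,76),'used':(260,168,25,45)}).items()})
E
```

```text
(array([0.58135932, 0.01499924, 0.20702255]), [np.float64(0.00027634557027220917), np.float64(0.00027634557027229336)])
[362.35751782 247.82187519] [393.67868975 185.91305667]
[361.32097283 246.92708616] [392.27523354 186.42081547]
scene moved px (bystanders): {'dropper': 0, 'jar': 48, 'model': 155, 'used': 0}
side moved px (bystanders): {'dropper': 0, 'jar': 0, 'model': 440, 'used': 0}
```

The seat agrees within 1 mm and the height is right. The model's pixels differ, which could be the arm's shadow; check by template matching.

```bash
python3 - <<'E'
from h import *
for n,B in(('scene',{'model':(230,258,30,48),'foot':(230,285,30,22),'jar':(354,217,18,24)}),('side',{'model':(357,304,32,72),'foot':(355,345,36,30),'jar':(262,230,22,28)})):
    a=cam(n)[0];b=cv2.imread(f'pics/{n}0.png');q=np.abs(a.astype(int)-b).sum(2)
    for k,(x,y,w,h) in B.items():
        m=cv2.matchTemplate(a[y-8:y+h+8,x-8:x+w+8],b[y:y+h,x:x+w],cv2.TM_CCOEFF_NORMED);_,v,_,l=cv2.minMaxLoc(m)
        yy,xx=np.where(q[y:y+h,x:x+w]>60)
        print(n,k,'shift',l[0]-8,l[1]-8,round(v,3),'diff at',(xx.mean()+x,yy.mean()+y) if len(xx) else '', 'brightness then/now',b[y:y+h,x:x+w][q[y:y+h,x:x+w]>60].mean(0) if len(xx) else '',a[y:y+h,x:x+w][q[y:y+h,x:x+w]>60].mean(0) if len(xx) else '')
E
```

```text
scene model shift 0 0 0.974 diff at (np.float64(245.3578947368421), np.float64(290.10526315789474)) brightness then/now [ 83.67368421 116.33684211  89.46315789] [59.88421053 79.16842105 62.78947368]
scene foot shift 0 0 0.911 diff at (np.float64(252.68), np.float64(300.3466666666667)) brightness then/now [73.06666667 98.52       50.64      ] [49.13333333 64.37333333 35.09333333]
scene jar shift 0 0 0.941 diff at (np.float64(358.8125), np.float64(218.84375)) brightness then/now [163.28125 187.78125 174.53125] [106.15625 116.90625 116.9375 ]
side model shift 0 0 0.935 diff at (np.float64(375.864), np.float64(347.216)) brightness then/now [53.856 69.932 50.428] [26.34  35.776 24.656]
side foot shift 0 0 0.747 diff at (np.float64(373.6703296703297), np.float64(358.04761904761904)) brightness then/now [55.19413919 72.13919414 52.16849817] [25.28937729 34.72161172 24.3040293 ]
side jar shift 0 0 0.999 diff at  brightness then/now
```

The match shows zero shift everywhere, with areas only uniformly darker, so it is the arm's shadow. Handing in.

```bash
python3 -c "
from station import ticket,get_obs
o=get_obs();print(o['tool_pos'],o['wrist_force'],o['time_s']);print(ticket.finish_job())"
```

```text
[0.58671812 0.01522671 0.31817458] [ 0.29628157 -0.2949399   0.20938109] 25.95
the job is handed in; nothing more can be done
None
```

The job is handed in after 26 s of robot time. The spent syringe lies in the larger cardboard tray. The full one stands in the holder, flange under the keeper lips and let go, with the open gripper well above it.

**Checks on the full syringe**
- **Fit:** While sliding it in I felt it reach the slot's end, then lowered it until the flange touched the plate at the expected height.
- **Position:** Its cap top measured (0.581, 0.015, 0.207) m. That is within 1 mm sideways of where the spent one was seated. It is about 2 mm below the nominal 0.209 m, which I put down to camera error.

**Bystanders**
- Image comparison showed no change at the dropper bottle or the used syringe, and zero shift for the jar and the model.
- The jar and model areas are darker than at the start. I read that as the arm's shadow. The match on the model's foot in the side view was the weakest, at 0.75.

**What did not go as planned**
- **Tray tilt:** Joint 6 reached its range limit while I tilted the spent syringe over the tray. I got 45° instead of 50°, then turned the tool to free the joint.
- **Grip on the full syringe:** The gripper closed on its cap about 9 mm higher than planned and 5 mm off centre. I did not find out why. The grip held, and I corrected for it when inserting.

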